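# Fit the four-hole flange on the gearbox studs

### The arm

A 6-joint arm with a two-finger parallel gripper is mounted at the origin on a cart in front of the work surface, level with it; the furniture and walls round the work are solid. World frame = base frame: x ahead of the robot, y to its left, z up, the work surface at z = 0. Lengths are in m, angles in rad, forces in N, time in s.
With the tool pointing down it reaches from about 0.375 to 0.975 m from the base axis. Payload 3.8 kg.
Tool frame: the origin (TCP) lies midway between the tips of the shut fingers; the grasp point (between the pads) lies 19 mm behind it; z points along the fingers, y is the line along which they close (so a half turn about z gives the same grasp; the last joint's range is limited). The gripper opens to 85 mm and grips with 20 to 120 N. Pads are 22 mm wide; open, the fingers measure 114 mm over their backs; the gripper's body (76 mm by 85 mm) begins 54 mm behind the grasp point. The pads swing forward as they close: fully open they stand 13 mm farther back than shut.
Start: joints at [-1.254, 0.264, 1.604, -0, 1.274, -0.037], TCP at [0.234, -0.633, 0.199] pointing down, gripper open.
Joint ranges: [-2.63, 2.63], [-0.94, 2.18], [0.31, 2.57], [-1.31, 4.45], [0, 2.66], [-2.55, 2.55]. Speed limits (rad/s): [2.57, 2.57, 3.14, 3.14, 3.14, 3.14].

### API

Orientations are given as a rotation vector (axis times angle).
In Python, from workcell import read_state, vision, ticket gives the robot as it stands. The module is installed in compiled form; this text tells all that it offers.
- The arm moves only by the tool jog_arm, never from a script. Its arguments are lists of equal length, an entry for each row: "turn": the turn, a rotation vector about the tool's x, y, z in rad, a list of three; "delta_pos": the shift along the tool's x, y, z in m, a list of three; "gripper": the finger opening in m, from 0 to 0.0854. In form: {"turn": [[rx, ry, rz], ...], "delta_pos": [[dx, dy, dz], ...], "gripper": [gripper, ...]}. A call has 1 to 20 rows; each row shifts and turns the commanded pose from where the row before left it, along the tool's axes as they then stand; what a row does not reach is not made up. A row lasts 1/12 s, in which the tool goes at most 41.7 mm and 7.16 degrees, less where a joint would pass 70% of its speed; a pose out of reach is approached as far as the arm can. A call with a gripper value outside its range is refused whole. The fingers move at their own pace and stop on an object; "grip_force" is the grip in N (left out, the last holds). Time passes only in rows, so rows that do not move let the fingers close. It gives the time, the measured TCP pose, the force, the opening and the grip force at its end, in the units of the state.
- read_state(): the state, without advancing time (a new reading comes with each control period).
- vision.read_camera(name): name is "side" or "top"; returns the picture (480x640x3 uint8, red, green, blue); there is no depth.
- vision.calibration(name): a dict with "vfov" (degrees; the focal length in pixels is half the picture's height over the tangent of half this angle, whatever the lens; pixels are square), "cx", "cy" (the principal point, pixels), "R" (3x3) and "t" (3): a world point X has camera coordinates R X + t. Camera axes: x right, y down, z forward; pixel columns grow to the right and rows downward; lengths in m; the calibration is good to about 2 mm. A picture is of the moment at which its call begins. calibration takes no time and is no camera call.
- ticket.finish_job(): hands the job in; it is judged then, once.
The state is a dict: "time": time; "q": joint angles; "joint_vel": joint speeds; "joint_torque": joint torques, N m; "tool_pos": TCP position; "tcp_rot": TCP orientation; "wrist_force": force on the tool from outside, world axes, zero at the start; "torque": the same for the moment, N m; "width": opening from 0.0 (shut) to 1.0 (fully open); "grip_force": force on a finger pad.
Only numpy, scipy, OpenCV 4.12 (cv2) and the standard library are available. Lean on these libraries where they do the work, as an engineer would, in place of code of your own. Each camera call takes 0.05 s, during which the arm holds its last target. There are 200 camera calls.

### The job

Fit the blue square flange onto the output of the green gearbox: plate downwards over the centre spigot, turn it until its four holes find the four studs, then press it down past the tight copper spacer ring until it sits fully home on the steel output plate, and let go. The output plate has stopped a few degrees out of square with the gearbox, so feel for the studs with light pressure and never let the load on the gearbox, push and side forces together, pass 60 N; leave the grease tin, the red-lidded jar and the spanner near the front edge where they are.

Things in the scene. Friction and masses are not known exactly. Their poses are not given: they have to be found in the camera images.
- flange_mid (a point): Centre (half-way up) of the loose blue flange, 0.4 to 0.65 kg, lying plate down; 24 mm above its underside; overall 108x108x48 mm. Plate 108x108 mm, 12 mm thick. A 22 mm bore goes right through on the axis (z up); four 12 mm through holes at x = +-36, y = +-36 mm from the axis, so it fits in four ways. x and y axes are parallel to the plate's sides.
- flange_boss (a point): Centre of the flange's square boss, 30 mm above the flange's underside. Boss 44x44 mm, 36 mm high, standing on the 12 mm plate, sides parallel to the plate's sides: grasp it by two opposite sides.
- seat (a point): Point on the axis of the gearbox output, level with the top face of the round steel output plate (132 mm diameter), 72 mm above the bench, where the flange's underside finally rests; z up, x and y parallel to the sides of the green housing (foot 170x170 mm, housing 140x140 mm, fixed to the bench).
- spigot_tip (a point): Tip of the steel spigot on the output axis, 34.5 mm above point seat; 20 mm diameter, tapered over the last 3.5 mm. Four brass studs round it, 10 mm diameter with 1.5 mm chamfers, tips 16 mm above seat, at +-36, +-36 mm in a square turned an unreported 0.06 to 0.40 rad anticlockwise (from above) from seat's axes. Axes as seat's. A brake holds the plate so.
- spacer (a joint): How far (m) the copper spacer ring round the spigot (21 to 38 mm diameter) is pressed down: 0 at the start, its top 8 mm above point seat; 0.008 when flush with the output plate. A tight sliding fit: it needs about 12 N steadily (flange weight included; 60 N more per m/s of pressing speed) and stays where it is pushed.
- tin_mid (a point): Centre of the green round grease tin, 70 mm diameter, 64 mm high, standing loose on the bench; a bystander.
- jar_mid (a point): Centre of the jar with the red lid, 62 mm diameter, 104 mm high, standing loose on the bench; a bystander.
- spanner_mid (a point): Centre of the loose open-ended spanner, 198x31x9 mm, lying alone near the front edge of the bench on the right, roughly along y; a bystander.

How it is judged:
At the end, for the whole second after the job is handed in: The flange lies flat on the output plate over the studs: its underside within 2 mm of the plate's face, its axis within 3 mm of the output's axis, tilted less than 2 degrees, the spacer ring pressed down at least 6 mm (z of flange_mid in the frame of seat between 0.022 and 0.026 m and horizontal distance between flange_mid and seat below 0.003 m and angle between flange_mid's own z axis and vertical below 0.035 rad and value of joint spacer above 0.006 m); the robot touches nothing.
It fails at once if the load on the gearbox, push and side forces together, passes 60 N (contact force between anything else and gearbox above 60 N).
It fails at once if the tin, the jar or the spanner is shifted by more than 30 mm (distance of any of tin_mid, jar_mid, spanner_mid from where it was at the start of the episode above 0.03 m).
It also fails if it takes over 72 s, if anything falls off the work surface, if the arm or the gripper's body presses on something with over 40 N, if the wrist force passes 120 N, or if a joint passes its speed limit or range.

## Working session

There is one attempt and no reset: what is moved stays moved. The work goes in short steps, Python scripts to look and compute and a tool call to move; the robot and the scene stay as the last step left them, time stands still between calls to the robot, and variables do not carry over. Pictures are saved under pics/ and viewed, at most 10 in all, crops included, and the job is handed in when it is done.

Besides the shell and the picture viewer there is one more tool, called as a command line: name --argument value ..., lists and objects as JSON in quotes. jog_arm: Moves the arm, as the interface text tells. Its arguments: {"type":"object","properties":{"turn":{"type":"array","items":{"type":"array","items":{"type":"number"}}},"delta_pos":{"type":"array","items":{"type":"array","items":{"type":"number"}}},"gripper":{"type":"array","items":{"type":"number"}},"grip_force":{"type":"number"}},"required":["turn","delta_pos","gripper"]}

```bash
mkdir -p pics
python3 - <<'E'
from workcell import read_state, vision
import cv2
print(read_state())
for n in("top","side"):
    im=vision.read_camera(n); cv2.imwrite(f"pics/{n}0.png",im[:,:,::-1]); print(vision.calibration(n))
E
```

```text
{'time': 0.0, 'q': array([-1.25392396e+00,  2.64773357e-01,  1.60536407e+00,  3.30516341e-06,
        1.27368475e+00, -3.69327253e-02]), 'joint_vel': array([-1.69669886e-04,  7.68879067e-05,  2.16924489e-03,  1.36186155e-03,
        7.06007175e-04,  7.22111206e-04]), 'joint_torque': array([ 1.01563401e-03, -5.15110338e+01, -3.67314327e+01, -2.25904555e-04,
        1.29228106e-02, -1.78079716e-05]), 'tool_pos': array([ 0.23359886, -0.63244632,  0.19815384]), 'tcp_rot': array([-3.09038994e+00, -5.52471484e-01,  4.83340754e-04]), 'wrist_force': array([-1.10661501,  0.50162941,  0.02630962]), 'torque': array([-0.02382904,  0.00926328, -0.02106422]), 'grip_force': 0.0, 'width': 1.004308483948088}
{'vfov': 47.63527786267983, 'cx': 320.3681514829068, 'cy': 233.83554077184107, 'R': array([[-1.92739110e-02, -9.99813574e-01, -1.15450369e-03],
       [-9.96565871e-01,  1.93042838e-02, -8.05220994e-02],
       [ 8.05293749e-02, -4.01436802e-04, -9.96752155e-01]]), 't': array([-0.11505702,  0.55473324,  1.40138005])}
{'vfov': 42.00476390254034, 'cx': 321.7285917087929, 'cy': 239.5104898236809, 'R': array([[ 0.98443861, -0.17534309,  0.01163737],
       [-0.09844825, -0.60515501, -0.78999706],
       [ 0.14556293,  0.77655793, -0.61300017]]), 't': array([-0.56966281,  0.06640469,  1.66179163])}
```

View pics/top0.png

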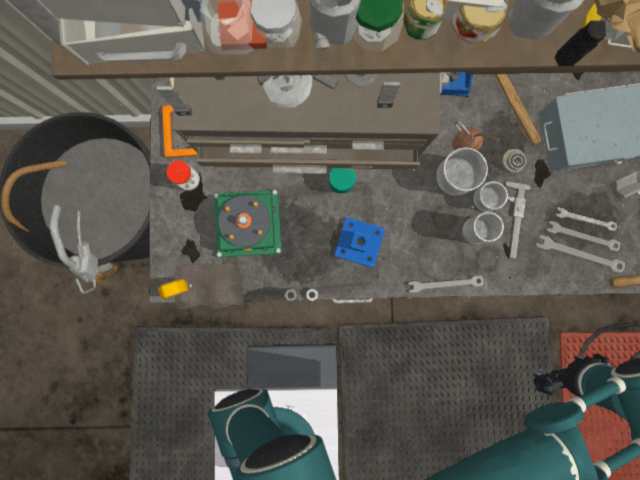

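View pics/side0.png

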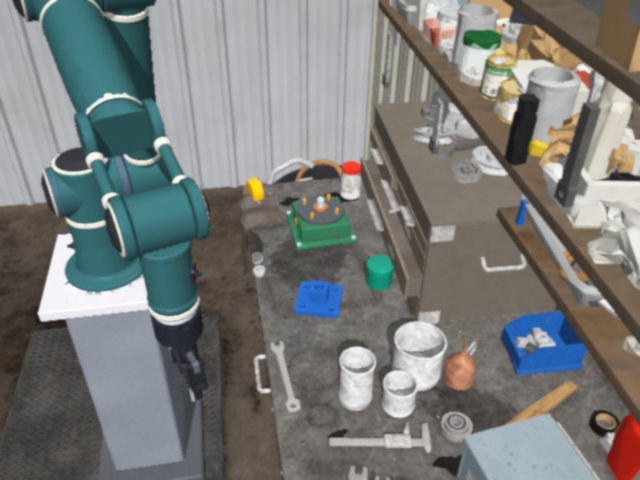

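The top view shows the flange at about (360,241), the gearbox at (247,222), the jar at (180,172), the tin at (342,179) and the spanner at (445,285). Next I'll measure them.

```bash
cat > h.py <<'E'
from workcell import read_state, vision, ticket
import cv2, numpy as np
def cam(n):
    c=vision.calibration(n); f=240/np.tan(np.radians(c["vfov"])/2)
    return f,c["cx"],c["cy"],np.array(c["R"]),np.array(c["t"])
def ray(n,u,v,z):
    f,cx,cy,R,t=cam(n); d=R.T@np.array([(u-cx)/f,(v-cy)/f,1]); o=-R.T@t
    return o+d*(z-o[2])/d[2]
def proj(n,X):
    f,cx,cy,R,t=cam(n); p=R@np.array(X)+t; return np.array([cx+f*p[0]/p[2],cy+f*p[1]/p[2]])
def blobs(mask,amin):
    k,l,s,c=cv2.connectedComponentsWithStats(mask.astype(np.uint8))
    return [(s[i,4],c[i],l==i) for i in range(1,k) if s[i,4]>=amin]
E
python3 - <<'E'
from h import *
im=cv2.imread("pics/top0.png"); hsv=cv2.cvtColor(im,cv2.COLOR_BGR2HSV)
H,S,V=[hsv[:,:,i].astype(int) for i in range(3)]
roi=np.zeros(H.shape,bool); roi[185:275,205:395]=1
blue=roi&(H>100)&(H<125)&(S>150)
for a,c,m in blobs(blue,300):
    r=cv2.minAreaRect(np.argwhere(m)[:,::-1].astype(np.float32)); print("flange",a,c,r, ray("top",*r[0],0.01))
    bx=cv2.boxPoints(r); P=np.array([ray("top",*p,0.012) for p in bx]); d=np.diff(P,axis=0); print(np.linalg.norm(d,axis=1),np.arctan2(d[:,1],d[:,0]))
gold=roi&(H>8)&(H<30)&(S>130)&(V>110)
for a,c,m in blobs(gold,4): print("gold",a,c,ray("top",*c,0.088)[:2])
g=roi&(H>60)&(H<90)&(S>100)
a,c,m=max(blobs(g,300),key=lambda b:b[0]); r=cv2.minAreaRect(np.argwhere(m)[:,::-1].astype(np.float32)); print("green",a,c,r)
bx=cv2.boxPoints(r);print(np.array([ray("top",*p,0.01) for p in bx]))
c1=cv2.resize(im[185:265,205:295],None,fx=6,fy=6,interpolation=cv2.INTER_CUBIC)[:, :400*2]
c2=cv2.resize(im[210:275,325:395],None,fx=6,fy=6,interpolation=cv2.INTER_CUBIC)
o=np.zeros((480,800,3),np.uint8); c1=cv2.resize(c1,(450,400)); c2=cv2.resize(c2,(350,325)); o[:400,:450]=c1;o[:325,450:]=c2
cv2.imwrite("pics/crop1.png",o)
E
```

```text
flange 1542 [359.29053178 241.83916991] ((359.30133056640625, 241.68426513671875), (40.92314147949219, 40.737266540527344), 16.189205169677734) [ 0.53064383 -0.22804134  0.01      ]
[0.1077786  0.10795782 0.10758953] [-0.30367466 -1.87462043  2.83213859]
gold 16 [255.25  203.625] [0.6262911 0.0361518]
gold 16 [227.  208.5] [0.61534979 0.10709607]
gold 105 [243.93333333 220.64761905] [0.58390915 0.06488495]
gold 14 [259.5        231.71428571] [0.55536029 0.02621523]
gold 16 [231.  236.5] [0.5447475  0.09749226]
gold 15 [247.26666667 249.46666667] [0.51155633 0.05715307]
green 1679 [251.25610482 226.06670637] ((247.15953063964844, 223.05252075195312), (63.5010986328125, 63.81298828125), 86.42366790771484)
[[ 0.66683276  0.15658285  0.01      ]
 [ 0.67422182 -0.01281074  0.01      ]
 [ 0.50543297 -0.02107607  0.01      ]
 [ 0.49819002  0.14672977  0.01      ]]
```

View pics/crop1.png

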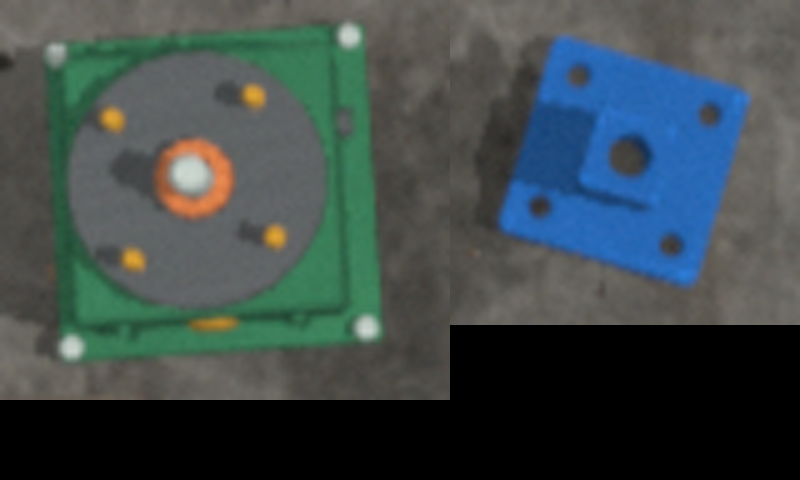

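The gearbox crop shows four brass studs around the spigot, at about 0.14 rad in world. The flange bore is at about pixel (361,241), with the plate edges at about -0.30 rad. I'll check the centres against the bore, spigot and holes.

```bash
cat >> h.py <<'E'
def state():
    s=read_state(); from scipy.spatial.transform import Rotation as Ro
    R=Ro.from_rotvec(s["tcp_rot"]).as_matrix(); return s,R
def delta(target):
    s,R=state(); return np.round(R.T@(np.array(target)-s["tool_pos"]),4), np.arctan2(R[1,0],R[0,0])
E
python3 - <<'E'
from h import *
im=cv2.imread("pics/top0.png"); g=im.max(2).astype(int)
hsv=cv2.cvtColor(im,cv2.COLOR_BGR2HSV).astype(int)
roi=np.zeros(g.shape,bool); roi[214:270,332:384]=1
m=roi&~((hsv[:,:,0]>100)&(hsv[:,:,0]<125)&(hsv[:,:,1]>150))
for a,c,_ in blobs(m,3):
    if a<150: print("hole",a,c,ray("top",*c,0.048)[:2],ray("top",*c,0.011)[:2])
for u,v in((242.8,219.8),): print("spig",ray("top",u,v,.1065)[:2])
ring=(hsv[:,:,0]<14)&(hsv[:,:,1]>130); roi[:]=0; roi[205:235,230:258]=1
for a,c,mm in blobs(ring&roi,20):
    r=cv2.minEnclosingCircle(np.argwhere(mm)[:,::-1].astype(np.float32)); print("ring",a,r,ray("top",*r[0],.08)[:2])
print(delta([.5306,-.228,.2]))
E
```

```text
hole 15 [350.33333333 224.73333333] [ 0.5723415  -0.20332441] [ 0.57591528 -0.20539945]
hole 14 [376.28571429 232.5       ] [ 0.55099071 -0.26956334] [ 0.55399753 -0.27339731]
hole 43 [359.88372093 241.11627907] [ 0.52961022 -0.22684244] [ 0.53204929 -0.22954199]
hole 14 [342.5        250.71428571] [ 0.50581222 -0.1816534 ] [ 0.50761935 -0.18315298]
hole 14 [368.5        258.71428571] [ 0.48402376 -0.24777097] [ 0.48525231 -0.25102625]
spig [0.58406913 0.06506788]
ring 105 ((243.40647888183594, 220.161865234375), 7.639745712280273) [0.58602817 0.06732506]
(array([ 0.4187, -0.2766, -0.0011]), np.float64(0.35379274232717184))
```

jog_arm --turn '[[0,0,0],[0,0,0],[0,0,0],[0,0,0],[0,0,0],[0,0,0],[0,0,0],[0,0,0],[0,0,0],[0,0,0],[0,0,0],[0,0,0],[0,0,0],[0,0,0],[0,0,0]]' --delta_pos '[[0.03,-0.02,0],[0.03,-0.02,0],[0.03,-0.02,0],[0.03,-0.02,0],[0.03,-0.02,0],[0.03,-0.02,0],[0.03,-0.02,0],[0.03,-0.02,0],[0.03,-0.02,0],[0.03,-0.02,0],[0.03,-0.02,0],[0.03,-0.02,0],[0.03,-0.018,0],[0.028,-0.0186,0],[0,0,0]]' --gripper '[0.085,0.085,0.085,0.085,0.085,0.085,0.085,0.085,0.085,0.085,0.085,0.085,0.085,0.085,0.085]'

```text
time: 1.35
tool_pos: [0.5328, -0.224, 0.199]
tcp_rot: [-3.089, -0.559, -0.002]
wrist_force: [-0.3, -0.1, -0.1]
width: 0.993
grip_force: 0.0
```

jog_arm --turn '[[0,0,-0.114],[0,0,-0.114],[0,0,-0.114],[0,0,-0.114],[0,0,-0.114],[0,0,-0.114],[0,0,-0.114],[0,0,-0.111],[0,0,0],[0,0,0]]' --delta_pos '[[0,0,0],[0,0,0],[0,0,0.01],[0,0,0.015],[0,0,0.015],[0,0,0.015],[0,0,0.015],[0,0,0.02],[0,0,0],[0,0,0]]' --gripper '[0.085,0.085,0.085,0.085,0.085,0.085,0.085,0.085,0.085,0.085]'

```text
time: 2.18
tool_pos: [0.5284, -0.2286, 0.1079]
tcp_rot: [-2.536, -1.848, 0.003]
wrist_force: [0.6, -0.4, 0.6]
width: 0.993
grip_force: 0.0
```

Run:
```python
from h import *
print(delta([.5305,-.228,.015])); s,R=state(); print(R.round(3),s["tool_pos"],s["q"])
im=vision.read_camera("side"); 
c=proj("side",[.53,-.228,.06]).astype(int);print(c)
cv2.imwrite("pics/s1.png",cv2.resize(im[c[1]-90:c[1]+60,c[0]-100:c[0]+100,::-1],None,fx=4,fy=4,interpolation=cv2.INTER_CUBIC))
```

```text
(array([0.0012, 0.0022, 0.0929]), np.float64(1.2594584354670444))
[[ 0.306  0.952 -0.004]
 [ 0.952 -0.306  0.002]
 [ 0.    -0.004 -1.   ]] [ 0.52837351 -0.22856917  0.10788587] [-4.51421119e-01  1.55257394e-01  1.91066752e+00 -2.17512649e-04
  1.07976236e+00 -1.39981049e-01]
[318 282]
```

View pics/s1.png

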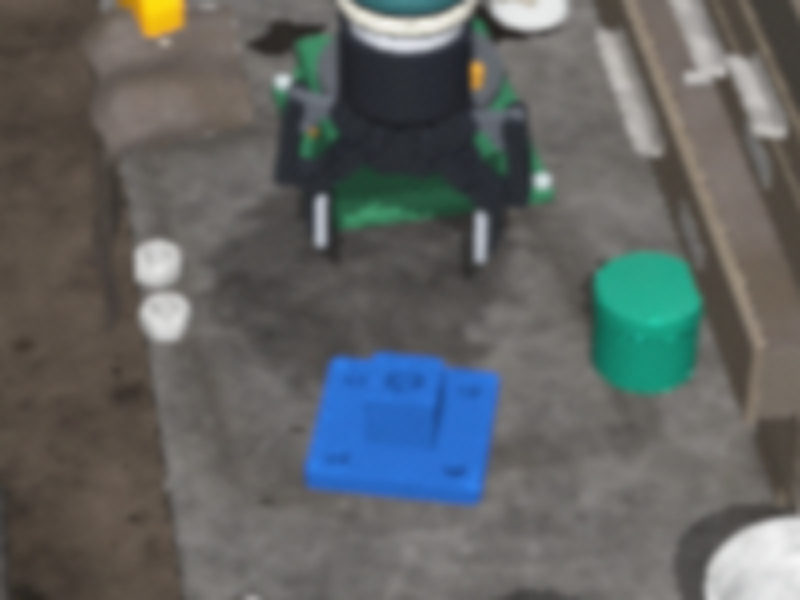

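The open fingers are in line with the boss, so I'll descend and grasp.

jog_arm --turn '[[0,0,0],[0,0,0],[0,0,0],[0,0,0],[0,0,0],[0,0,0],[0,0,0],[0,0,0],[0,0,0],[0,0,0],[0,0,0],[0,0,0],[0,0,0],[0,0,0],[0,0,0]]' --delta_pos '[[0.001,0.002,0.02],[0,0,0.03],[0,0,0.03],[0,0,0.013],[0,0,0],[0,0,0],[0,0,0],[0,0,0],[0,0,0],[0,0,0],[0,0,0],[0,0,0],[0,0,0],[0,0,0],[0,0,0]]' --gripper '[0.085,0.085,0.085,0.085,0.085,0.04,0.04,0.04,0.04,0.04,0.04,0.04,0.04,0.04,0.04]' --grip_force 70

```text
time: 3.48
tool_pos: [0.5323, -0.2285, 0.0164]
tcp_rot: [-2.536, -1.854, 0.0]
wrist_force: [0.9, 0.1, -0.8]
width: 0.466
grip_force: 0.0
```

Run:
```python
from h import *
print(delta([.5305,-.228,.015])); s,R=state(); print(s["tool_pos"],s["grip_force"],s["width"],s["wrist_force"])
print(ray("side",319,287,.048))
```

```text
(array([-0.0001, -0.0018,  0.0014]), np.float64(1.2628102907028076))
[ 0.53227862 -0.22851226  0.01642305] 0.0 0.4664286200043043 [ 0.85626938  0.06946286 -0.75486446]
[ 0.53013099 -0.23123163  0.048     ]
```

jog_arm --turn '[[0,0,0],[0,0,0],[0,0,0],[0,0,0]]' --delta_pos '[[0,0,0],[0,0,0],[0,0,0],[0,0,0]]' --gripper '[0.03,0.03,0.03,0.03]' --grip_force 70

```text
time: 3.82
tool_pos: [0.5323, -0.2285, 0.0164]
tcp_rot: [-2.536, -1.854, 0.0]
wrist_force: [0.8, 0.8, 0.1]
width: 0.351
grip_force: 0.0
```

Run:
```python
from h import *
s,R=state(); print(s["tool_pos"],s["grip_force"],s["width"],s["wrist_force"])
im=vision.read_camera("side"); 
c=proj("side",[.53,-.228,.06]).astype(int)
cv2.imwrite("pics/s2.png",cv2.resize(im[c[1]-60:c[1]+40,c[0]-65:c[0]+65,::-1],None,fx=6,fy=6,interpolation=cv2.INTER_CUBIC))
```

```text
[ 0.53233794 -0.22854006  0.01644711] 0.0 0.3513037344306571 [0.82332635 0.77745206 0.06964746]
```

View pics/s2.png

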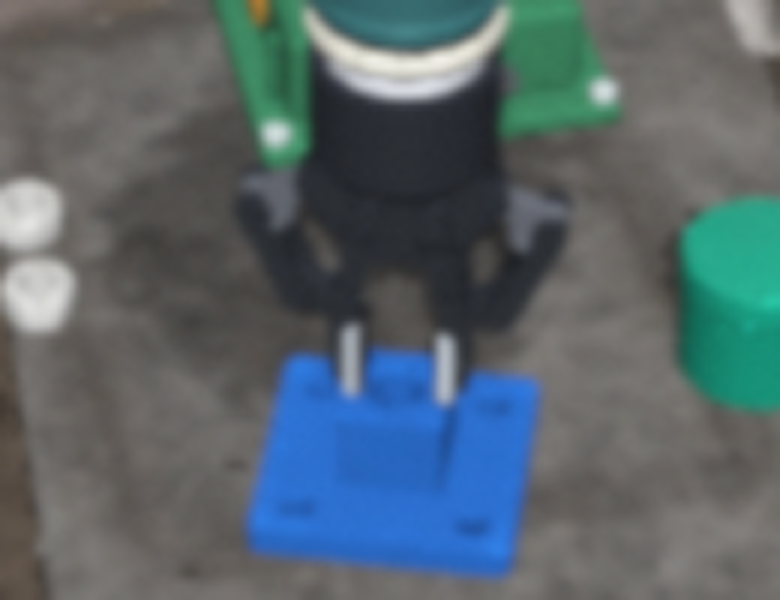

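Run:
```python
from h import *
def hit(u,v,P,ps):
    f,cx,cy,R,t=cam("side"); d=R.T@np.array([(u-cx)/f,(v-cy)/f,1]); o=-R.T@t
    n=np.array([np.cos(ps),np.sin(ps),0]); return o+d*(n@(np.array(P)-o))/(n@d)
print("open",hit(300,257.5,[.5284,-.2286,0],1.26),hit(336.8,261.5,[.5284,-.2286,0],1.26))
for u,v in((350,402),(445,405),(400,388)): print("closed",hit(253+u/6,222+v/6,[.5323,-.2285,0],1.26))
print(proj("side",[.5323,-.2285,.0164]),[(p-np.array([253,222]))*6 for p in [proj("side",[.5323,-.2285,.0164]),proj("side",[.53,-.228,.048])]])
```

```text
open [ 0.4863966  -0.21510827  0.13418984] [ 0.57012966 -0.24200381  0.13269025]
closed [ 0.51262536 -0.22218039  0.03585722]
closed [ 0.55005706 -0.23420367  0.0394586 ]
closed [ 0.53228391 -0.22849483  0.04633777]
[319.55744235 295.63750928] [array([399.34465412, 441.82505567]), array([394.32404999, 384.78186721])]
```

The fingers closed above the boss, with the tips about 20 mm higher than the TCP suggests. I'll open, go down gently while watching the force, and close again.

jog_arm --turn '[[0,0,0],[0,0,0],[0,0,0],[0,0,0],[0,0,0],[0,0,0],[0,0,0],[0,0,0],[0,0,0],[0,0,0],[0,0,0]]' --delta_pos '[[0,0,0],[0,0,0],[0,0,0],[0,0,0],[0,0,0],[0,-0.001,0.003],[0,0,0.003],[0,0,0.003],[0,0,0.003],[0,0,0],[0,0,0]]' --gripper '[0.085,0.085,0.085,0.085,0.085,0.085,0.085,0.085,0.085,0.085,0.085]' --grip_force 70

```text
time: 4.78
tool_pos: [0.531, -0.2281, 0.004]
tcp_rot: [-2.535, -1.854, 0.001]
wrist_force: [-0.5, -0.0, 0.1]
width: 0.998
grip_force: 0.0
```

Run:
```python
from h import *
s,R=state(); print(s["tool_pos"],s["grip_force"],s["width"],s["wrist_force"])
im=vision.read_camera("side"); 
cv2.imwrite("pics/s3.png",cv2.resize(im[222:322,253:383,::-1],None,fx=6,fy=6,interpolation=cv2.INTER_CUBIC))
```

```text
[ 0.53102724 -0.22806161  0.00398359] 0.0 0.998306066450144 [-0.5301816  -0.04106245  0.11045478]
```

View pics/s3.png

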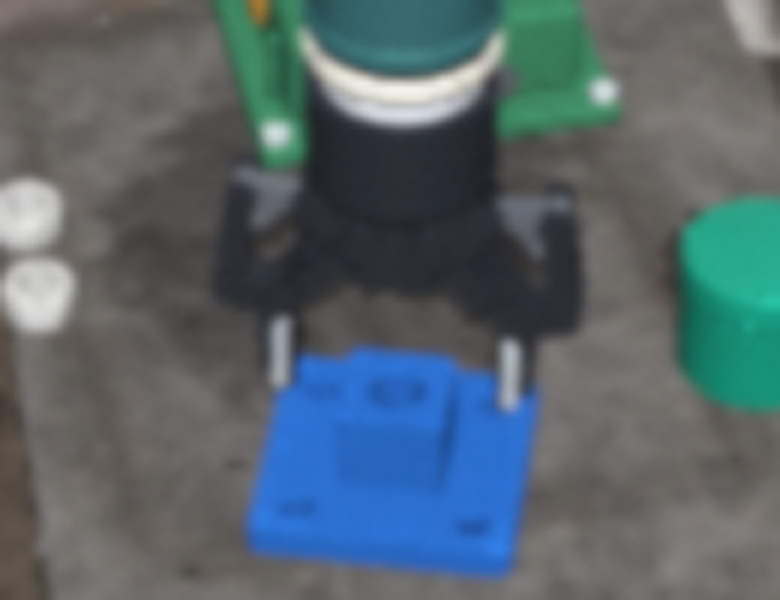

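The tips are still level with the boss top, at rows 388-410, well above the plate. I'll go lower.

jog_arm --turn '[[0,0,0],[0,0,0],[0,0,0],[0,0,0],[0,0,0],[0,0,0],[0,0,0]]' --delta_pos '[[0,0,0.003],[0,0,0.003],[0,0,0.003],[0,0,0.003],[0,0,0.002],[0,0,0],[0,0,0]]' --gripper '[0.085,0.085,0.085,0.085,0.085,0.085,0.085]'

```text
time: 5.42
tool_pos: [0.5312, -0.2281, -0.0098]
tcp_rot: [-2.535, -1.854, 0.0]
wrist_force: [0.8, -0.0, 0.9]
width: 0.995
grip_force: 0.0
```

jog_arm --turn '[[0,0,0],[0,0,0],[0,0,0],[0,0,0],[0,0,0],[0,0,0],[0,0,0],[0,0,0]]' --delta_pos '[[0,0,0],[0,0,0],[0,0,0],[0,0,0],[0,0,0],[0,0,0],[0,0,0],[0,0,0]]' --gripper '[0.035,0.035,0.035,0.035,0.035,0.035,0.035,0.035]' --grip_force 50

```text
time: 6.08
tool_pos: [0.5315, -0.2283, -0.0091]
tcp_rot: [2.536, 1.854, 0.0]
wrist_force: [-1.9, 0.7, 5.8]
width: 0.506
grip_force: 54.4
```

The boss is gripped at 43 mm. I'll lift and carry it.

jog_arm --turn '[[0,0,0],[0,0,0],[0,0,0],[0,0,0],[0,0,0],[0,0,0],[0,0,0],[0,0,-0.1],[0,0,-0.1],[0,0,-0.1],[0,0,-0.1],[0,0,-0.052],[0,0,0]]' --delta_pos '[[0,0,-0.01],[0,0,-0.02],[0,0,-0.03],[0,0,-0.03],[0,0,-0.03],[0,0,-0.015],[0,0,0],[0,0,0],[0,0,0],[0,0,0],[0,0,0],[0,0,0],[0,0,0]]' --gripper '[0.035,0.035,0.035,0.035,0.035,0.035,0.035,0.035,0.035,0.035,0.035,0.035,0.035]' --grip_force 70

```text
time: 7.17
tool_pos: [0.5293, -0.2272, 0.1223]
tcp_rot: [-2.051, -2.373, 0.002]
wrist_force: [-0.3, 0.3, -5.9]
width: 0.5
grip_force: 74.2
```

Run:
```python
from h import *
s,R=state(); print(s["tool_pos"],s["grip_force"],s["width"],s["wrist_force"],s["torque"]); print(delta([.5855,.067,s["tool_pos"][2]]))
```

```text
[ 0.52929404 -0.22722692  0.12234425] 74.18096423149109 0.4996651376611122 [-0.33816805  0.25775788 -5.91102396] [-0.02499539  0.06388593  0.05154218]
(array([0.283 , 0.0982, 0.0004]), np.float64(1.716049122657006))
```

jog_arm --turn '[[0,0,0],[0,0,0],[0,0,0],[0,0,0],[0,0,0],[0,0,0],[0,0,0],[0,0,0],[0,0,0],[0,0,0],[0,0,0],[0,0,0],[0,0,0]]' --delta_pos '[[0.02,0.007,0],[0.028,0.0098,0],[0.028,0.0098,0],[0.028,0.0098,0],[0.028,0.0098,0],[0.028,0.0098,0],[0.028,0.0098,0],[0.028,0.0098,0],[0.028,0.0098,0],[0.025,0.0085,0],[0.014,0.0043,0],[0,0,0],[0,0,0]]' --gripper '[0.035,0.035,0.035,0.035,0.035,0.035,0.035,0.035,0.035,0.035,0.035,0.035,0.035]'

```text
time: 8.25
tool_pos: [0.5868, 0.0663, 0.1239]
tcp_rot: [-2.054, -2.375, 0.004]
wrist_force: [0.5, -1.6, -6.3]
width: 0.502
grip_force: 74.2
```

Run:
```python
from h import *
s,R=state(); print(s["tool_pos"],s["grip_force"],s["width"],s["wrist_force"],s["torque"]); print(delta([.5855,.067,s["tool_pos"][2]]))
a=vision.read_camera("side"); b=vision.read_camera("top")
cv2.imwrite("pics/side2.png",a[:,:,::-1]);cv2.imwrite("pics/top2.png",b[:,:,::-1])
c=proj("side",[.5855,.067,.12]).astype(int); d=proj("top",[.5855,.067,.15]).astype(int); print(c,d)
f=lambda im,c:cv2.resize(im[c[1]-45:c[1]+45,c[0]-45:c[0]+45,::-1],(400,400),interpolation=cv2.INTER_CUBIC)
cv2.imwrite("pics/p2.png",np.hstack([f(a,c),f(b,d)]))
```

```text
[0.5868204  0.06628839 0.12385898] 74.15017247200012 0.5016511617425877 [ 0.46153944 -1.55334724 -6.25316623] [-0.05434551 -0.04697241  0.02455416]
(array([ 0.0009, -0.0012,  0.    ]), np.float64(1.715894164068084))
[320 193] [239 217]
```

View pics/p2.png

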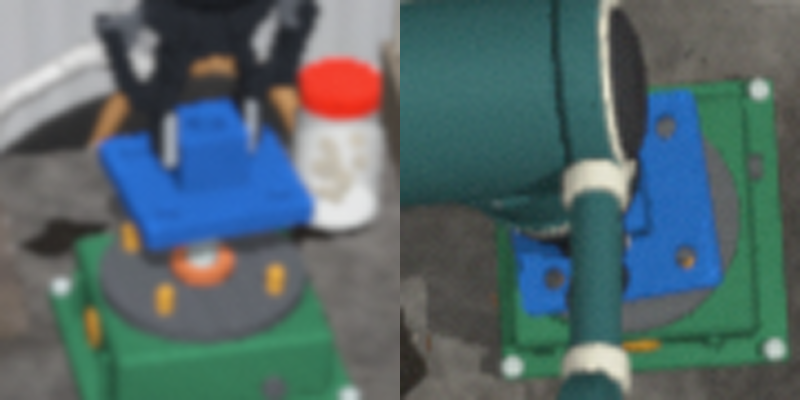

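The flange is held level above the output. Three holes show in the top view, with a stud visible through the one at crop (687,258). From the holes I'll get the held centre and yaw.

Run:
```python
from h import *
im=cv2.imread("pics/top2.png"); hsv=cv2.cvtColor(im,cv2.COLOR_BGR2HSV).astype(int)
bl=(hsv[:,:,0]>100)&(hsv[:,:,0]<125)&(hsv[:,:,1]>130)
for u,v in((665,125),(687,258),(555,278)):
    p=np.array([194+(u-400)*.225,172+v*.225]); i,j=p.round().astype(int)
    sub=~bl[j-5:j+6,i-5:i+6]
    bs=[b for b in blobs(sub,4) if b[2][3:8,3:8].any()]
    for a,c,_ in bs: q=c+[i-5,j-5]; print(p,a,q,ray("top",*q,.144)[:2])
print(proj("top",[.5855,.067,.144]))
```

```text
[253.625 200.125] 17 [253.41176471 200.11764706] [0.6270815 0.0338174]
[258.575 230.05 ] 18 [258.05555556 229.77777778] [0.55521701 0.02336318]
[228.875 234.55 ] 14 [228.28571429 234.5       ] [0.54524872 0.0947479 ]
[239.75065114 217.5625771 ]
```

Held yaw is 0.1445 rad, which matches the studs. The centre is about 2.5 mm short along y. I'll correct that and go down to just above the spigot.

jog_arm --turn '[[0,0,0],[0,0,0],[0,0,0],[0,0,0],[0,0,0],[0,0,0],[0,0,0],[0,0,0]]' --delta_pos '[[0.0025,0,0.005],[0,0,0.008],[0,0,0.008],[0,0,0.003],[0,0,0.001],[0,0,0.001],[0,0,0],[0,0,0]]' --gripper '[0.035,0.035,0.035,0.035,0.035,0.035,0.035,0.035]'

```text
time: 9.02
tool_pos: [0.5879, 0.0684, 0.0998]
tcp_rot: [2.056, 2.375, 0.001]
wrist_force: [-0.6, 0.1, -6.8]
width: 0.501
grip_force: 74.1
```

jog_arm --turn '[[0,0,0],[0,0,0],[0,0,0],[0,0,0]]' --delta_pos '[[0,0,0.001],[0,0,0.001],[0,0,0.001],[0,0,0]]' --gripper '[0.035,0.035,0.035,0.035]'

```text
time: 9.35
tool_pos: [0.5875, 0.0684, 0.0963]
tcp_rot: [-2.056, -2.375, 0.0]
wrist_force: [-0.4, 0.2, -6.3]
width: 0.499
grip_force: 74.1
```

jog_arm --turn '[[0,0,0],[0,0,0],[0,0,0],[0,0,0],[0,0,0]]' --delta_pos '[[0,-0.0005,0.001],[0,0,0.001],[0,0,0.001],[0,0,0.001],[0,0,0]]' --gripper '[0.035,0.035,0.035,0.035,0.035]'

```text
time: 9.77
tool_pos: [0.5869, 0.0683, 0.0921]
tcp_rot: [-2.056, -2.375, 0.001]
wrist_force: [0.7, 0.5, -6.2]
width: 0.502
grip_force: 74.1
```

jog_arm --turn '[[0,0,0],[0,0,0],[0,0,0],[0,0,0],[0,0,0],[0,0,0],[0,0,0],[0,0,0]]' --delta_pos '[[0,0,0.0015],[0,0,0.0015],[0,0,0.0015],[0,0,0.0015],[0,0,0.0015],[0,0,0.0015],[0,0,0.001],[0,0,0]]' --gripper '[0.035,0.035,0.035,0.035,0.035,0.035,0.035,0.035]'

```text
time: 10.43
tool_pos: [0.587, 0.0683, 0.0821]
tcp_rot: [-2.056, -2.375, 0.0]
wrist_force: [0.8, -0.2, -6.0]
width: 0.503
grip_force: 74.2
```

jog_arm --turn '[[0,0,0],[0,0,0],[0,0,0],[0,0,0]]' --delta_pos '[[0,0,0.0008],[0,0,0.0008],[0,0,0.0008],[0,0,0]]' --gripper '[0.035,0.035,0.035,0.035]'

```text
time: 10.77
tool_pos: [0.587, 0.0683, 0.0799]
tcp_rot: [-2.056, -2.375, 0.0]
wrist_force: [-0.4, 0.3, -6.4]
width: 0.499
grip_force: 74.2
```

jog_arm --turn '[[0,0,0],[0,0,0],[0,0,0],[0,0,0]]' --delta_pos '[[0,0,0.0008],[0,0,0.0008],[0,0,0.0008],[0,0,0]]' --gripper '[0.035,0.035,0.035,0.035]'

```text
time: 11.1
tool_pos: [0.587, 0.0683, 0.0775]
tcp_rot: [-2.056, -2.375, 0.0]
wrist_force: [-1.2, -0.0, -6.2]
width: 0.498
grip_force: 74.1
```

jog_arm --turn '[[0,0,0],[0,0,0],[0,0,0],[0,0,0]]' --delta_pos '[[0,0,0.0006],[0,0,0.0006],[0,0,0.0006],[0,0,0]]' --gripper '[0.035,0.035,0.035,0.035]'

```text
time: 11.43
tool_pos: [0.587, 0.0683, 0.0757]
tcp_rot: [-2.056, -2.375, 0.0]
wrist_force: [-1.3, -0.1, -5.9]
width: 0.498
grip_force: 74.1
```

There's still no contact, with the underside about 3 mm below the stud tips, so the holes are on the studs. I'll carry on to the spacer.

jog_arm --turn '[[0,0,0],[0,0,0],[0,0,0],[0,0,0],[0,0,0],[0,0,0],[0,0,0]]' --delta_pos '[[0,0,0.0007],[0,0,0.0007],[0,0,0.0007],[0,0,0.0007],[0,0,0.0007],[0,0,0.0005],[0,0,0]]' --gripper '[0.035,0.035,0.035,0.035,0.035,0.035,0.035]'

```text
time: 12.02
tool_pos: [0.587, 0.0683, 0.0717]
tcp_rot: [-2.056, -2.375, 0.0]
wrist_force: [-1.6, -1.0, -5.7]
width: 0.494
grip_force: 74.1
```

jog_arm --turn '[[0,0,0],[0,0,0],[0,0,0],[0,0,0]]' --delta_pos '[[0,0,0.0006],[0,0,0.0006],[0,0,0.0006],[0,0,0]]' --gripper '[0.035,0.035,0.035,0.035]'

```text
time: 12.35
tool_pos: [0.5871, 0.0683, 0.071]
tcp_rot: [-2.056, -2.375, 0.0]
wrist_force: [-4.8, -1.1, 1.8]
width: 0.5
grip_force: 75.2
```

Contact at the expected spacer height, with a slight side force. I'll ease off in -x and keep pressing gently.

jog_arm --turn '[[0,0,0],[0,0,0],[0,0,0],[0,0,0]]' --delta_pos '[[0,-0.0004,0.0004],[0,0,0.0004],[0,0,0.0004],[0,0,0]]' --gripper '[0.035,0.035,0.035,0.035]'

```text
time: 12.68
tool_pos: [0.5871, 0.0683, 0.0708]
tcp_rot: [2.055, 2.375, 0.001]
wrist_force: [-6.0, -0.6, 6.5]
width: 0.499
grip_force: 75.7
```

jog_arm --turn '[[0,0,0],[0,0,0],[0,0,0],[0,0,0]]' --delta_pos '[[0,-0.0002,0.0004],[0,0,0.0004],[0,0,0.0004],[0,0,0]]' --gripper '[0.035,0.035,0.035,0.035]'

```text
time: 13.02
tool_pos: [0.5871, 0.0683, 0.0698]
tcp_rot: [2.055, 2.375, 0.001]
wrist_force: [-6.4, -0.5, 7.0]
width: 0.503
grip_force: 75.8
```

jog_arm --turn '[[0,0,0],[0,0,0],[0,0,0],[0,0,0],[0,0,0]]' --delta_pos '[[0,-0.0004,0.0005],[0,0,0.0005],[0,0,0.0005],[0,0,0.0005],[0,0,0]]' --gripper '[0.035,0.035,0.035,0.035,0.035]'

```text
time: 13.43
tool_pos: [0.5871, 0.0683, 0.0679]
tcp_rot: [2.055, 2.375, 0.002]
wrist_force: [-6.3, 0.2, 6.6]
width: 0.498
grip_force: 75.8
```

jog_arm --turn '[[0,0,0],[0,0,0],[0,0,0],[0,0,0],[0,0,0]]' --delta_pos '[[0,0,0.0005],[0,0,0.0005],[0,0,0.0005],[0,0,0.0005],[0,0,0]]' --gripper '[0.035,0.035,0.035,0.035,0.035]'

```text
time: 13.85
tool_pos: [0.5871, 0.0683, 0.0659]
tcp_rot: [2.055, 2.374, 0.002]
wrist_force: [-6.6, -0.1, 6.4]
width: 0.5
grip_force: 75.8
```

jog_arm --turn '[[0,0,0],[0,0,0],[0,0,0],[0,0,0],[0,0,0]]' --delta_pos '[[0,0,0.0005],[0,0,0.0005],[0,0,0.0005],[0,0,0.0003],[0,0,0]]' --gripper '[0.035,0.035,0.035,0.035,0.035]'

```text
time: 14.27
tool_pos: [0.5871, 0.0683, 0.0641]
tcp_rot: [2.055, 2.374, 0.002]
wrist_force: [-5.6, 0.1, 5.6]
width: 0.504
grip_force: 75.8
```

jog_arm --turn '[[0,0,0],[0,0,0],[0,0,0],[0,0,0]]' --delta_pos '[[0,0,0.0003],[0,0,0.0003],[0,0,0.0003],[0,0,0]]' --gripper '[0.035,0.035,0.035,0.035]'

```text
time: 14.6
tool_pos: [0.5871, 0.0683, 0.0632]
tcp_rot: [2.055, 2.375, 0.002]
wrist_force: [-6.2, -0.6, 6.4]
width: 0.496
grip_force: 75.8
```

jog_arm --turn '[[0,0,0],[0,0,0],[0,0,0],[0,0,0]]' --delta_pos '[[0,0,0.0003],[0,0,0.0003],[0,0,0.0003],[0,0,0]]' --gripper '[0.035,0.035,0.035,0.035]'

```text
time: 14.93
tool_pos: [0.5871, 0.0683, 0.063]
tcp_rot: [2.055, 2.375, 0.002]
wrist_force: [-6.3, -0.1, 11.2]
width: 0.503
grip_force: 76.2
```

jog_arm --turn '[[0,0,0],[0,0,0],[0,0,0]]' --delta_pos '[[0,0,0.0003],[0,0,0.0003],[0,0,0]]' --gripper '[0.035,0.035,0.035]'

```text
time: 15.18
tool_pos: [0.5871, 0.0683, 0.063]
tcp_rot: [2.055, 2.375, 0.002]
wrist_force: [-8.0, 0.5, 12.8]
width: 0.5
grip_force: 76.5
```

The flange has stopped at the seat height and the force is rising, so it's home. I'll let go and back off.

jog_arm --turn '[[0,0,0],[0,0,0],[0,0,0],[0,0,0],[0,0,0],[0,0,0],[0,0,0],[0,0,0],[0,0,0],[0,0,0],[0,0,0],[0,0,0],[0,0,0],[0,0,0]]' --delta_pos '[[0,0,0],[0,0,0],[0,0,0],[0,0,0],[0,0,0],[0,0,0],[0,0,-0.005],[0,0,-0.015],[0,0,-0.025],[0,0,-0.025],[0,0,-0.025],[0,0,-0.015],[0,0,0],[0,0,0]]' --gripper '[0.05,0.06,0.07,0.085,0.085,0.085,0.085,0.085,0.085,0.085,0.085,0.085,0.085,0.085]'

```text
time: 16.35
tool_pos: [0.5871, 0.0682, 0.1707]
tcp_rot: [2.055, 2.374, 0.003]
wrist_force: [-1.5, -1.1, -0.2]
width: 0.994
grip_force: 0.0
```

Run:
```python
from h import *
s,R=state(); print(s["tool_pos"],s["width"],s["wrist_force"])
a=vision.read_camera("side"); b=vision.read_camera("top")
c=proj("side",[.5855,.067,.1]).astype(int); d=proj("top",[.5855,.067,.08]).astype(int)
f=lambda im,c:cv2.resize(im[c[1]-45:c[1]+45,c[0]-45:c[0]+45,::-1],(400,400),interpolation=cv2.INTER_CUBIC)
cv2.imwrite("pics/p3.png",np.hstack([f(a,c),f(b,d)]))
```

```text
[0.58705049 0.06822558 0.1707235 ] 0.9941738679804285 [-1.47640406 -1.07390738 -0.18778914]
```

View pics/p3.png

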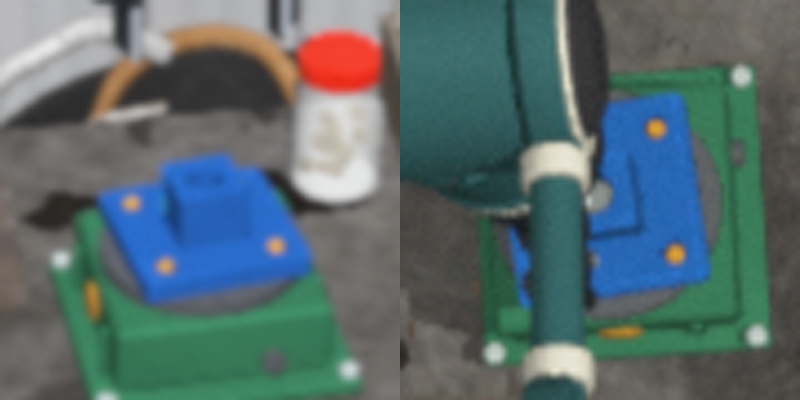

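The flange sits flat on the output plate with the brass studs showing through its holes: side crop (131,203), (165,266) and (276,246). The gripper is clear and the jar hasn't moved, so I'll hand in.

```bash
python3 -c "
from workcell import ticket
print(ticket.finish_job())"
```

```text
the job is handed in; nothing more can be done
None
```

The flange is on the gearbox output, pressed home past the spacer ring and released; the job was handed in at about 16 s, the highest net load I read while pressing was about 20 N, and the hand-in reported no verdict.

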